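# Turn the chopstick-rest tray round in its sleeve

## Robot

A 6-joint arm with a two-finger parallel gripper is mounted at the origin on the work surface. World frame = base frame: x ahead of the robot, y to its left, z up, the work surface at z = 0. Lengths are in m, angles in degrees, forces in N, time in s.
With the tool pointing down it reaches from about 0.4 to 0.825 m from the base axis. Payload 7 kg.
Tool frame: the origin (TCP) lies on the centre line of the jaws, within the pads' length; the fingertips stand 19 mm ahead of it and the grasp point (between the pads) is the TCP; z points along the fingers, y is the line along which they close (so a half turn about z gives the same grasp; the last joint's range is limited). The gripper opens to 88 mm and grips with 3 to 60 N. Pads are 19 mm wide; open, the fingers measure 130 mm over their backs; the gripper's body (78 mm by 193 mm) begins 47 mm behind the grasp point.
Start: joints at [85.033, 20.546, 0.682, 0, -70.136, -16.507], TCP at [0.247, 0.628, 0.246] pointing down, gripper open.
Joint ranges: [-176.03, 176.03], [-82.01, 121.73], [-58.28, 71.71], [-173.87, 95.51], [-174.79, -0.11], [-173.66, 173.66]. Speed limits (degrees/s): [136.94, 136.94, 172.46, 180, 180, 180].

## Interface

Orientations are given as [roll, pitch, yaw] about the fixed x, y, z axes, in that order (R = Rz(yaw) Ry(pitch) Rx(roll)).
In Python, from plant import * gives the robot as it stands. The module is installed in compiled form; this text tells all that it offers.
- The arm moves only by the tool play_rows, never from a script. Its argument "deltas" is a list of rows, each a list of 6 numbers: the shift along the world's x, y, z scaled (see below), then the turn, a rotation vector about the world's x, y, z scaled (see below). A call has 1 to 10 rows; each row shifts and turns the commanded pose from where the row before left it; what a row does not reach is not made up. The controller multiplies each number of a shift by 800 mm and each number of a turn by 180 degrees. A row lasts 1/10 s, in which the tool goes at most 50 mm and 8.59 degrees, less where a joint would pass 70% of its speed; a pose out of reach is approached as far as the arm can. A call with a number of a shift or a turn outside -1 to 1 is refused whole. A call with a gripper value outside its range is refused whole. "gripper" is the gripper command: -1 is shut, 1 is fully open, values between are in proportion, set as the call begins (left out, the last holds). The fingers move at their own pace and stop on an object; the grip force is fixed at half the most. Time passes only in rows, so rows that do not move let the fingers close. It gives the time, the measured TCP pose, the force, the opening and the grip force at its end, in the units of the state.
- get_obs(): the state, without advancing time (a new reading comes with each control period).
- snapshot(name): name is "scene" or "top"; returns (picture, depth): 384x512x3 uint8, blue, green, red; 384x512 float32, m along the optical axis (not along the pixel's ray), 0 where there is no reading.
- camera_model(name): a dict with "fx", "fy", "cx", "cy" (pixels), "world_to_cam" (4x4, takes a point from world to camera coordinates). Camera axes: x right, y down, z forward; pixel columns grow to the right and rows downward; lengths in m; the calibration is good to about 2 mm. A picture is of the moment at which its call begins. camera_model takes no time and is no camera call.
- close_job(): hands the job in; it is judged then, once.
The state is a dict: "clock": time; "joint_pos": joint angles; "qvel": joint speeds; "tau": joint torques, N m; "tool_pos": TCP position; "orientation": TCP orientation; "force": force on the tool from outside, world axes, zero at the start; "moment": the same for the moment, N m; "opening": finger opening in m; "gripper_force": force on a finger pad.
Only numpy, scipy, OpenCV 4.12 (cv2) and the standard library are available. Lean on these libraries where they do the work, as an engineer would, in place of code of your own. Each camera call takes 0.05 s, during which the arm holds its last target. There are 200 camera calls.

## Task

The tray in the wooden sleeve is showing the guests its empty half. Draw the tray right out of the sleeve, turn it round, and slide it back in the other way about until it stops, so that the half with the chopstick rests sticks out. Keep the tray level, leave the jug, tumbler and spray bottle alone, and let go when you are done.

Things in the scene. Friction and masses are not known exactly. Their poses are not given: they have to be found in the camera images.
- sleeve: Fixed wooden serving board with a box-shaped sleeve on it. Origin at counter height below the middle of the sleeve's mouth; x points into the sleeve, z up. The board is 12 mm thick, from x = -240 to +125 mm, 210 mm wide; it is the sleeve's floor. The sleeve runs from x = 0 to 115 mm, is 80 mm wide outside, closed at the back and on top; its top is 64 mm above the counter.
- mouth (a point): Middle of the sleeve's mouth on the board's top face, 12 mm above the counter; axes as the sleeve's. The opening is 60 mm wide and 44 mm high; its side walls flare out to 72 mm at the very mouth, over the first 18 mm.
- tray: Loose open wooden tray, 170 mm long (x), 54 wide (y), 40 high, about 0.3 kg, cross wall in the middle. Origin at the centre of its underside, z up. Its +x half holds five white chopstick rests (fixed, below the rim); its -x half is empty. It starts flat on the board, full half in the sleeve, up to 20 mm short of the stop, empty end sticking out 65 to 85 mm; it slides with 3 mm play each side.
- full_end (a point): Middle of the lower edge of the tray's end wall on the side with the rests (tray x = +85 mm); axes as the tray's.
- empty_end (a point): Middle of the lower edge of the tray's end wall on the empty side (tray x = -85 mm); axes as the tray's.
- jug: Bystander: clear square water jug with a white lid, 100 x 100 mm with a handle out to 85 mm on its +x side, about 265 mm high, loose; origin at the centre of its underside.
- tumbler: Bystander: tumbler standing upside down, 76 mm across at the foot, 122 mm high, loose; origin at the centre of its underside.
- sprayer: Bystander: clear spray bottle with a white head, 60 mm across, 175 mm high, loose; origin at the centre of its underside.
- back_stop (a point): Middle of the inner back wall of the sleeve, at board height, 105 mm straight in from the mouth; axes as the sleeve's. The tray's leading end meets it when fully home, and then 65 mm of tray sticks out.
There are look-alikes about, which are no part of the job. Several things have the shape of the tray; the one meant has the colours described above.

How it is judged:
By the outcome, as a careful person would: the job done as asked, in the order asked, and still so for the second after the job is handed in, with the robot touching nothing.
It also fails if it takes over 72 s, if anything falls off the work surface, if the arm or the gripper's body presses on something with over 40 N, if the wrist force passes 120 N, or if a joint passes its speed limit or range.

## Working session

There is one attempt and no reset: what is moved stays moved. The work goes in short steps, Python scripts to look and compute and a tool call to move; the robot and the scene stay as the last step left them, time stands still between calls to the robot, and variables do not carry over. Pictures are saved under pics/ and viewed, at most 10 in all, crops included, and the job is handed in when it is done.

Besides the shell and the picture viewer there is one more tool, called as name([rows], argument=value, ...), one row to a line, values as JSON. play_rows: Moves the arm, as the interface text tells. Its arguments: {"type":"object","properties":{"deltas":{"type":"array","items":{"type":"array","items":{"type":"number","minimum":-1,"maximum":1}}},"gripper":{"type":"number"}},"required":["deltas"]}

```bash
mkdir -p pics; cat > h.py <<'E'
from plant import *
import numpy as np, cv2
def cloud(n):
    im,d=snapshot(n); c=camera_model(n)
    v,u=np.mgrid[:384,:512]
    p=np.stack([(u-c['cx'])/c['fx']*d,(v-c['cy'])/c['fy']*d,d,np.ones_like(d)],-1)
    P=(p@np.linalg.inv(c['world_to_cam']).T)[...,:3]; P[d==0]=np.nan
    return im,P
E
python3 - <<'E'
from h import *
for n in("top","scene"):
    im,P=cloud(n); cv2.imwrite(f"pics/{n}0.png",im); np.save(n+"0.npy",P)
    c=camera_model(n); print(n,np.linalg.inv(c['world_to_cam'])[:3].round(3).tolist(),c['fx'])
print(get_obs())
E
```

```text
top [[-0.011, -0.996, 0.091, 0.458], [-1.0, 0.011, -0.007, 0.028], [0.006, -0.091, -0.996, 1.759]] 467.7524531237725
scene [[0.103, 0.597, -0.796, 1.844], [0.994, -0.047, 0.094, -0.124], [0.019, -0.801, -0.598, 0.961]] 486.21263510498557
{'clock': 0.1, 'joint_pos': array([ 8.50329814e+01,  2.05868810e+01,  6.39305186e-01, -1.73891219e-02,
       -7.01382316e+01, -1.65067405e+01]), 'qvel': array([-0.19521543, -0.18904247,  0.09228836,  0.08989574, -0.03743962,
        0.04917534]), 'tau': array([-2.18581285e-03, -5.84163201e+01,  2.93749791e+01,  7.01555282e+00,
        1.01801095e-02, -4.25611256e-05]), 'tool_pos': array([0.24697626, 0.62774141, 0.2447247 ]), 'orientation': array([ 1.79913084e+02, -8.70832479e-03, -2.14796727e+01]), 'force': array([-0.10941865, -0.38062015, -0.2489821 ]), 'moment': array([-0.00712567,  0.02607697,  0.00080003]), 'gripper_force': 0.0, 'opening': 0.0873908326693345}
```

View pics/top0.png

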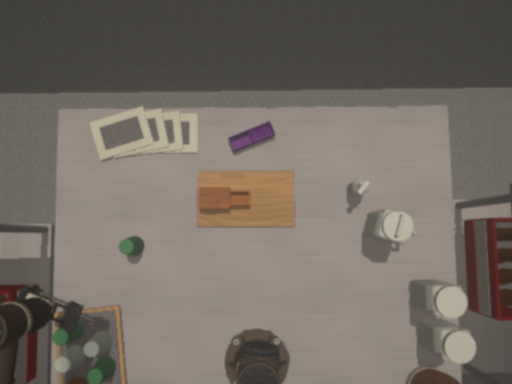

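View pics/scene0.png

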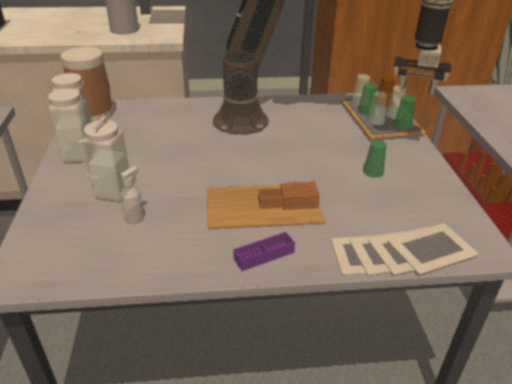

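The top view shows the board spanning about (197..295, 170..228), with the sleeve at (215,198), its mouth facing image right, and the tray end out to column 250. The purple tray at (252,137) is a look-alike. The tumbler (131,246), sprayer (360,187) and jug (397,226) are clear of the board. The scene view agrees. I'll measure next.

```bash
cat >> h.py <<'E'
def rect(Q):
    (c,s,a)=cv2.minAreaRect((Q[:,:2]*1000).astype(np.float32)); return np.round(c,1),np.round(s,1),round(a,2)
E
python3 - <<'E'
from h import *
im=cv2.imread("pics/top0.png");P=np.load("top0.npy")
w=np.zeros(P.shape[:2],bool);w[160:240,185:310]=1
Z=P[...,2]
print("table z",np.nanmedian(Z[245:270,200:300]))
hsv=cv2.cvtColor(im,cv2.COLOR_BGR2HSV)
sat=w&(hsv[...,1]>80)
def big(m):
    n,l,s,_=cv2.connectedComponentsWithStats(m.astype(np.uint8));return l==1+s[1:,4].argmax()
b=big(sat); print("board",rect(P[b]),b.sum(),np.nanmedian(Z[b]))
for nm,lo,hi in(("sleeve",.057,.08),("tray rim",.042,.0565)):
    m=w&(Z>lo)&(Z<hi);m=big(m);print(nm,m.sum(),rect(P[m]),np.nanmedian(Z[m]))
print((Z[186:212:1,228:254:2]*1000).round().astype(int))
cv2.imwrite("pics/crop0.png",cv2.resize(im[160:240,185:305],None,fx=6,fy=6,interpolation=cv2.INTER_CUBIC))
# pixel -> P
for n,(u,v) in dict(tumb=(128,246),spr=(358,186),jug=(397,226)).items(): print(n,P[v,u].round(3))
E
```

```text
table z 0.000886766739178424
board (array([555.9,  26.1]), array([351.1, 211. ]), 75.88) 5396 0.013741785363259207
sleeve 682 (array([595.5, 144.6]), array([116.6,  77.9]), 89.78) 0.06473700892809675
tray rim 16 (array([603. ,  17.3]), array([34.1,  7.1]), 10.65) 0.050305302699236054
[[                  14                    6                   13
                    18                   14                   14
                    15                   12                    6
                    10                   11                   15
                    11]
 [                  63                   61                   14
                    10                    6                   24
                    22                   12                   16
                     9                   12                    1
                    15]
 [                  69                   65                    5
                    14                    7                   14
                    11                   13                    8
                    11                   11         
[... 6009 characters left out ...]
            10                   16                   17
                    15                   11                   16
                    12                   13                   14
                    12                   15                   17
                     5]
 [                  10                   17                   15
                    11                   11                    7
                    10                   14                   10
                     6                    9                    8
                    18]]
tumb [0.425 0.445 0.115]
spr [ 0.626 -0.364  0.121]
jug [ 0.482 -0.456  0.246]<stdin>:13: RuntimeWarning: invalid value encountered in cast
```

View pics/crop0.png

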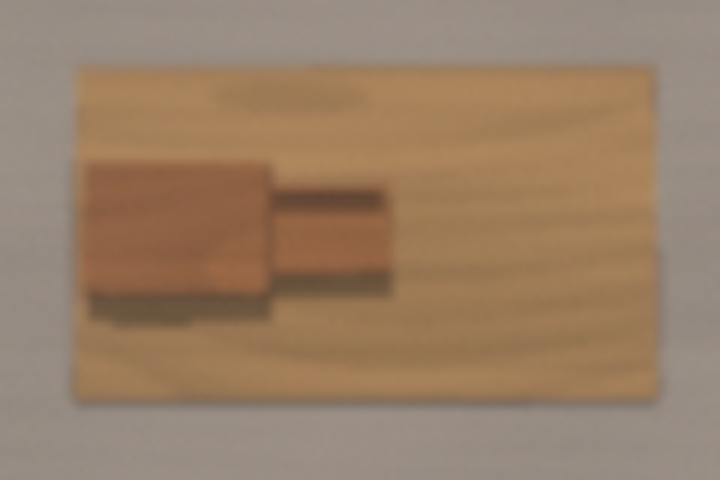

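```bash
cat >> h.py <<'E'
def plane(uv,z,n="top"):
    c=camera_model(n);T=np.linalg.inv(c['world_to_cam']);uv=np.asarray(uv,float).reshape(-1,2)
    r=np.c_[(uv-[c['cx'],c['cy']])/[c['fx'],c['fy']],np.ones(len(uv))]@T[:3,:3].T
    return (T[:3,3]+r*((z-T[2,3])/r[:,2])[:,None])
def edge(g,axis,rng,lo,hi):
    """steepest grey change along lines; axis=0: along rows (vertical edge search in u) ; returns uv points"""
    out=[]
    for k in rng:
        l=(g[k,lo:hi] if axis==0 else g[lo:hi,k]).astype(float)
        d=np.abs(np.convolve(l,[1,1,0,-1,-1],'valid'));i=d.argmax()
        if 0<i<len(d)-1:
            a,b,c=d[i-1:i+2];i=i+.5*(a-c)/(a-2*b+c)
        p=lo+i+2; out.append((p,k) if axis==0 else (k,p))
    return np.array(out,float)
def show(nm,uv,z):
    p=plane(uv,z)*1000; i=0 if np.ptp(p[:,0])>np.ptp(p[:,1]) else 1
    m=np.abs(p[:,1-i]-np.median(p[:,1-i]))<4; f=np.polyfit(p[m,i],p[m,1-i],1)
    print(nm,"xy"[1-i],"=%.1f"%np.polyval(f,p[m,i].mean()),"at","xy"[i],"%.0f"%p[m,i].mean(),"slope deg %.2f"%np.degrees(np.arctan(f[0])),m.sum())
E
python3 - <<'E'
from h import *
im=cv2.imread("pics/top0.png");hsv=cv2.cvtColor(im,cv2.COLOR_BGR2HSV)
b,g,r=[im[...,i].astype(float) for i in range(3)]
s=r-b
show("board top",edge(s,1,range(202,290),164,178),.012)
show("board bot",edge(s,1,range(202,290),220,235),.012)
show("board left",edge(s,0,range(175,223),190,203),.012)
show("board right",edge(s,0,range(175,223),288,302),.012)
show("sleeve far",edge(g,1,range(202,226),181,192),.064)
show("sleeve near",edge(r,1,range(202,226),203,213),.064)
show("sleeve mouth",edge(g,0,range(190,206),225,236),.064)
show("tray far",edge(g,1,range(233,246),186,195),.052)
show("tray near",edge(r,1,range(233,246),201,209),.052)
show("tray end",edge(g,0,range(193,204),245,255),.052)
E
```

```text
board top x =699.3 at y 32 slope deg 0.50 88
board bot x =491.4 at y 35 slope deg 0.60 88
board left y =214.9 at x 597 slope deg -0.44 48
board right y =-148.1 at x 593 slope deg -0.64 48
sleeve far x =634.9 at y 149 slope deg 0.90 24
sleeve near x =557.1 at y 150 slope deg 0.10 24
sleeve mouth y =92.7 at x 604 slope deg -4.64 6
tray far x =620.7 at y 57 slope deg 0.60 13
tray near x =568.9 at y 57 slope deg -0.25 13
tray end y =17.4 at x 593 slope deg 2.30 11
```

Measured against the given sizes:

| Item | Measured | Given |
|---|---|---|
| Board | 363 x 208 mm | 365 x 210 mm |
| Sleeve width | 78 mm | 80 mm |
| Tray width | 52 mm | 54 mm |

- **Mouth:** about (0.596, 0.091), with the sleeve axis along +y at about 0.55° skew.
- **Tray end:** y = 0.017, so 74 mm sticks out.

Next I move above the exposed half.

play_rows([
  [0.0218, -0.0354, 0, 0, 0, -0.019],
  [0.0218, -0.0354, 0, 0, 0, -0.019],
  [0.0218, -0.0354, 0, 0, 0, -0.019],
  [0.0218, -0.0354, 0, 0, 0, -0.019],
  [0.0218, -0.0354, 0, 0, 0, -0.019],
  [0.0218, -0.0354, 0, 0, 0, -0.019],
  [0.0218, -0.0354, 0, 0, 0, -0.019],
  [0.0218, -0.0354, 0, 0, 0, -0.019],
  [0.0218, -0.0354, 0, 0, 0, -0.019],
  [0.0218, -0.0354, 0, 0, 0, -0.019],
], gripper=1)

```text
clock: 1.1
tool_pos: [0.4219, 0.3435, 0.2453]
orientation: [180.0, -0.0, -55.8]
force: [-0.1, -0.1, 0.5]
opening: 0.0876
gripper_force: 0.0
```

play_rows([
  [0.0218, -0.0354, 0, 0, 0, -0.019],
  [0.0218, -0.0354, 0, 0, 0, -0.019],
  [0.0218, -0.0354, 0, 0, 0, -0.019],
  [0.0218, -0.0354, 0, 0, 0, -0.019],
  [0.0218, -0.0354, 0, 0, 0, -0.019],
  [0.0218, -0.0354, 0, 0, 0, -0.019],
  [0.0218, -0.0354, 0, 0, 0, -0.019],
  [0.0218, -0.0354, 0, 0, 0, -0.019],
  [0.0218, -0.0354, 0, 0, 0, -0.022],
  [0.0218, -0.0354, 0, 0, 0, -0.022],
])

```text
clock: 2.1
tool_pos: [0.5963, 0.0604, 0.2452]
orientation: [180.0, -0.0, -91.1]
force: [0.1, 0.4, -0.2]
opening: 0.0878
gripper_force: 0.0
```

play_rows([
  [0, 0, 0, 0, 0, 0],
  [0, 0, 0, 0, 0, 0],
  [0, 0, 0, 0, 0, 0],
])

```text
clock: 2.4
tool_pos: [0.5955, 0.062, 0.2453]
orientation: [180.0, -0.0, -90.9]
force: [-1.0, -0.5, 0.2]
opening: 0.0878
gripper_force: 0.0
```

play_rows([
  [0, -0.006, -0.026, 0, 0, 0.002],
  [0, 0, -0.03, 0, 0, 0],
  [0, 0, -0.03, 0, 0, 0],
  [0, 0, -0.03, 0, 0, 0],
  [0, 0, -0.03, 0, 0, 0],
  [0, 0, -0.03, 0, 0, 0],
  [0, 0, -0.03, 0, 0, 0],
  [0, 0, -0.025, 0, 0, 0],
  [0, 0, -0.015, 0, 0, 0],
  [0, 0, -0.012, 0, 0, 0],
])

```text
clock: 3.4
tool_pos: [0.5957, 0.0576, 0.0386]
orientation: [180.0, -0.0, -90.5]
force: [0.2, 0.1, 1.0]
opening: 0.0877
gripper_force: 0.0
```

play_rows([
  [0, 0, 0, 0, 0, 0],
  [0, 0, 0, 0, 0, 0],
  [0, 0, 0, 0, 0, 0],
  [0, 0, 0, 0, 0, 0],
  [0, 0, 0, 0, 0, 0],
  [0, 0, 0, 0, 0, 0],
  [0, 0, 0, 0, 0, 0],
  [0, 0, 0, 0, 0, 0],
], gripper=-1)

```text
clock: 4.2
tool_pos: [0.5962, 0.057, 0.0398]
orientation: [-180.0, 0.0, -90.6]
force: [-1.4, 0.5, 6.4]
opening: 0.0539
gripper_force: 30.0
```

play_rows([
  [-0.0001, -0.0125, 0, 0, 0, 0],
  [-0.0001, -0.0125, 0, 0, 0, 0],
  [-0.0001, -0.0125, 0, 0, 0, 0],
  [-0.0001, -0.0125, 0, 0, 0, 0],
  [-0.0001, -0.0125, 0, 0, 0, 0],
])

```text
clock: 4.7
tool_pos: [0.5964, 0.0067, 0.0399]
orientation: [-179.9, 0.0, -90.6]
force: [0.8, 4.8, 5.6]
opening: 0.0541
gripper_force: 29.9
```

play_rows([
  [-0.0001, -0.0125, 0, 0, 0, 0],
  [-0.0001, -0.0125, 0, 0, 0, 0],
  [-0.0001, -0.0125, 0, 0, 0, 0],
  [-0.0001, -0.0125, 0, 0, 0, 0],
  [-0.0001, -0.0125, 0, 0, 0, 0],
  [-0.0001, -0.0125, 0, 0, 0, 0],
  [-0.0001, -0.0125, 0, 0, 0, 0],
  [-0.0001, -0.0125, 0, 0, 0, 0],
  [0, 0, 0, 0, 0, 0],
])

```text
clock: 5.6
tool_pos: [0.5955, -0.0747, 0.0398]
orientation: [-179.9, -0.0, -90.6]
force: [1.6, -3.7, 3.8]
opening: 0.0538
gripper_force: 29.9
```

play_rows([
  [0, 0, 0, 0, 0, 0],
  [0, 0, 0, 0, 0, 0],
  [0, 0, 0, 0, 0, 0],
  [0, 0, 0.01, 0, 0, 0],
  [0, 0, 0.03, 0, 0, 0],
  [0, 0, 0.03, 0, 0, 0],
], gripper=1)

```text
clock: 6.2
tool_pos: [0.5944, -0.073, 0.0957]
orientation: [179.9, -0.0, -90.6]
force: [0.8, 0.5, -0.0]
opening: 0.0874
gripper_force: 0.0
```

```bash
python3 - <<'E'
from h import *
im,P=cloud("scene"); cv2.imwrite("pics/s1.png",cv2.resize(im[150:260,180:350],None,fx=4,fy=4))
im,P=cloud("top"); cv2.imwrite("pics/t1f.png",im);cv2.imwrite("pics/t1.png",cv2.resize(im[160:240,185:305],None,fx=6,fy=6,interpolation=cv2.INTER_CUBIC))
E
```

```text
(no output)
```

View pics/t1.png

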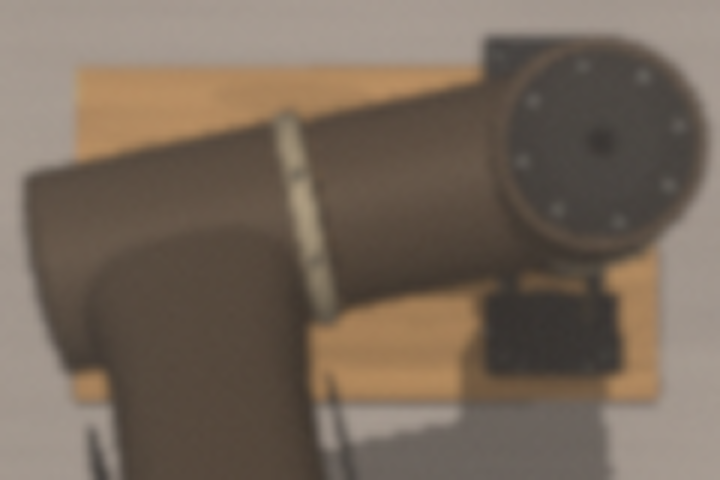

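The arm hides the tray in the top view, so I'll check the scene view.

View pics/s1.png

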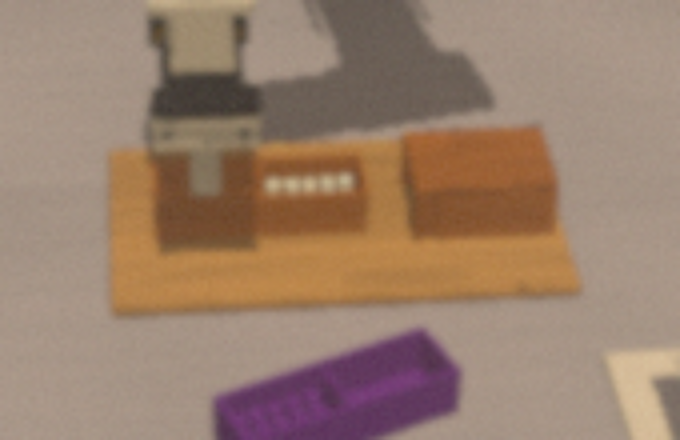

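The tray is fully out and level. Its near face bottom edge runs from about (160,250) to (367,233) in the crop, and the white rests face the sleeve. I'll check the end positions.

```bash
python3 - <<'E'
from h import *
f=lambda u,v:(180+u/4-.4,150+v/4-.4)
print(plane([f(160,250),f(366,233)],.012,"scene").round(4))
print(plane([f(410,238),f(556,232)],.012,"scene").round(4))
E
```

```text
[[ 0.6337 -0.109   0.012 ]
 [ 0.6248  0.0556  0.012 ]]
[[0.6341 0.0898 0.012 ]
 [0.6356 0.208  0.012 ]]
```

play_rows([
  [0, 0.02, 0, 0, 0, 0],
  [0, 0.02, 0, 0, 0, 0],
  [0.0005, 0.016, 0, 0, 0, 0],
  [0, 0, -0.02, 0, 0, 0],
  [0, 0, -0.02, 0, 0, 0],
  [0, 0, -0.02, 0, 0, 0],
  [0, 0, -0.01, 0, 0, 0],
  [0, 0, 0, 0, 0, 0],
  [0, 0, 0, 0, 0, 0],
])

```text
clock: 7.2
tool_pos: [0.5955, -0.0279, 0.0393]
orientation: [180.0, -0.0, -90.6]
force: [-0.5, -0.7, 0.8]
opening: 0.0876
gripper_force: 0.0
```

play_rows([
  [0, 0, 0, 0, 0, 0],
  [0, 0, 0, 0, 0, 0],
  [0, 0, 0, 0, 0, 0],
  [0, 0, 0, 0, 0, 0],
  [0, 0, 0, 0, 0, 0],
  [0, 0, 0, 0, 0, 0],
  [0, 0, 0, 0, 0, 0],
], gripper=-1)

```text
clock: 7.9
tool_pos: [0.5954, -0.0283, 0.0394]
orientation: [-180.0, -0.0, -90.6]
force: [-0.2, 0.3, 1.9]
opening: 0.0538
gripper_force: 30.0
```

play_rows([
  [0, 0, 0.008, 0, 0, 0],
  [0, 0, 0.01, 0, 0, 0],
  [0, 0, 0.01, 0, 0, 0],
  [0, 0, 0.005, 0, 0, 0],
  [0, 0, 0, 0, 0, 0],
  [0, 0, 0, 0, 0, 0],
])

```text
clock: 8.5
tool_pos: [0.5952, -0.0283, 0.0656]
orientation: [-180.0, 0.0, -90.6]
force: [-0.2, 0.3, -4.5]
opening: 0.0538
gripper_force: 30.0
```

```bash
python3 - <<'E'
from h import *
im,P=cloud("scene"); cv2.imwrite("pics/s2.png",cv2.resize(im[150:260,180:350],None,fx=4,fy=4))
print(get_obs()['joint_pos'])
E
```

```text
[ 1.60531149e+01  2.31144489e+01 -2.18591886e+01 -9.78275567e-03
 -4.50456901e+01 -1.66483471e+01]
```

View pics/s2.png

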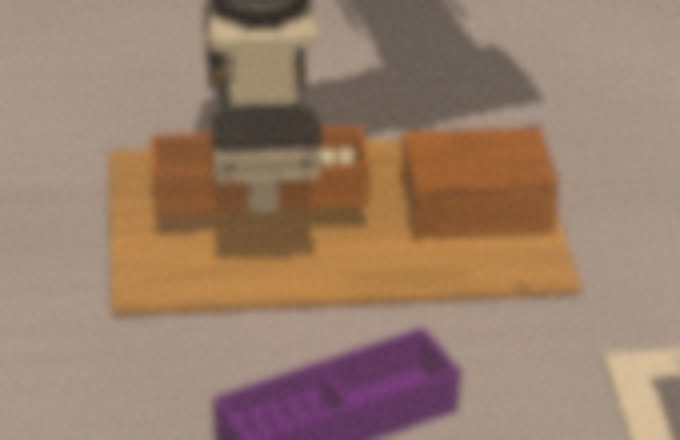

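The tray is lifted level and held at its middle. Joint 6 is at -17°, so a +180° turn stays in range.

play_rows([
  [0, 0, 0, 0, 0, 0.02],
  [0, 0, 0, 0, 0, 0.04],
  [0, 0, 0, 0, 0, 0.04],
  [0, 0, 0, 0, 0, 0.04],
  [0, 0, 0, 0, 0, 0.04],
  [0, 0, 0, 0, 0, 0.04],
  [0, 0, 0, 0, 0, 0.04],
  [0, 0, 0, 0, 0, 0.04],
  [0, 0, 0, 0, 0, 0.04],
  [0, 0, 0, 0, 0, 0.04],
])

```text
clock: 9.55
tool_pos: [0.595, -0.0283, 0.0651]
orientation: [180.0, 0.0, -21.9]
force: [-0.3, -0.8, -3.4]
opening: 0.0537
gripper_force: 30.0
```

play_rows([
  [0, 0, 0, 0, 0, 0.04],
  [0, 0, 0, 0, 0, 0.04],
  [0, 0, 0, 0, 0, 0.04],
  [0, 0, 0, 0, 0, 0.04],
  [0, 0, 0, 0, 0, 0.04],
  [0, 0, 0, 0, 0, 0.04],
  [0, 0, 0, 0, 0, 0.04],
  [0, 0, 0, 0, 0, 0.04],
  [0, 0, 0, 0, 0, 0.04],
  [0, 0, 0, 0, 0, 0.04],
])

```text
clock: 10.55
tool_pos: [0.595, -0.0283, 0.0651]
orientation: [-180.0, 0.0, 50.1]
force: [0.4, -0.2, -4.4]
opening: 0.0538
gripper_force: 30.0
```

play_rows([
  [0, 0, 0, 0, 0, 0.04],
  [0, 0, 0, 0, 0, 0.04],
  [0, 0, 0, 0, 0, 0.04],
  [0, 0, 0, 0, 0, 0.04],
  [0, 0, 0, 0, 0, 0.04],
  [0, 0, 0, 0, 0, 0.02],
  [0, 0, 0, 0, 0, 0],
  [0, 0, 0, 0, 0, 0],
  [0, 0, 0, 0, 0, 0],
])

```text
clock: 11.45
tool_pos: [0.5952, -0.0283, 0.0654]
orientation: [-180.0, 0.0, 89.3]
force: [-0.3, -0.3, -4.8]
opening: 0.054
gripper_force: 30.0
```

```bash
python3 - <<'E'
from h import *
im,P=cloud("scene"); cv2.imwrite("pics/s3.png",cv2.resize(im[150:260,180:350],None,fx=4,fy=4))
o=get_obs();print(o['joint_pos'],o['tool_pos'],o['orientation'])
E
```

```text
[ 1.60526998e+01  2.31222201e+01 -2.18447773e+01 -4.34559170e-03
 -4.50488621e+01  1.63279404e+02] [ 0.59517286 -0.02830643  0.06539593] [-1.79983926e+02  1.61830992e-03  8.93290336e+01]
```

View pics/s3.png

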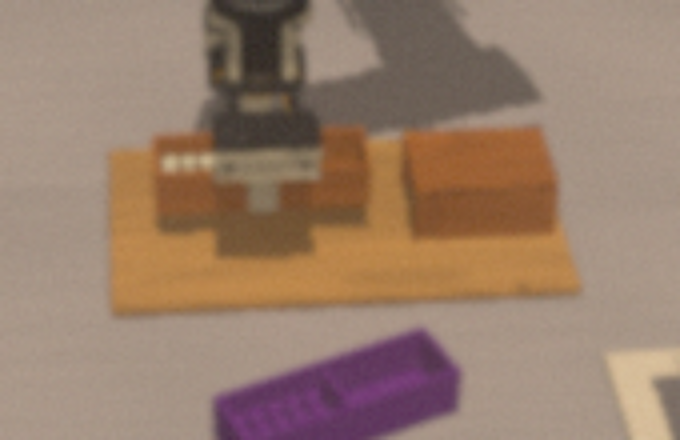

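The tray is turned, with the rests now on the outer (left) side at crop (165..215,163). Next I lower it and slide it in.

play_rows([
  [0, 0, -0.01, 0, 0, 0],
  [0, 0, -0.012, 0, 0, 0],
  [0, 0, -0.007, 0, 0, 0],
  [0, 0, -0.0035, 0, 0, 0],
  [0, 0, 0, 0, 0, 0],
  [0, 0, 0, 0, 0, 0],
])

```text
clock: 12.1
tool_pos: [0.5951, -0.0283, 0.0394]
orientation: [-180.0, 0.0, 89.4]
force: [-1.9, 0.2, -2.1]
opening: 0.0536
gripper_force: 30.0
```

play_rows([
  [0.0001, 0.0075, 0, 0, 0, 0],
  [0, 0.0075, 0, 0, 0, 0],
  [0.0001, 0.0075, 0, 0, 0, 0],
  [0, 0.0075, 0, 0, 0, 0],
  [0.0001, 0.0075, 0, 0, 0, 0],
  [0, 0.0075, 0, 0, 0, 0],
  [0.0001, 0.0075, 0, 0, 0, 0],
  [0.0001, 0.0075, 0, 0, 0, 0],
  [0, 0.0075, 0, 0, 0, 0],
])

```text
clock: 13.0
tool_pos: [0.5957, 0.0262, 0.0396]
orientation: [180.0, -0.0, 89.4]
force: [-0.2, 0.4, -3.0]
opening: 0.0537
gripper_force: 30.0
```

play_rows([
  [0, 0.006, 0, 0, 0, 0],
  [0.0001, 0.006, 0, 0, 0, 0],
  [0, 0.006, 0, 0, 0, 0],
  [0.0001, 0.006, 0, 0, 0, 0],
  [0, 0.006, 0, 0, 0, 0],
])

```text
clock: 13.5
tool_pos: [0.5958, 0.05, 0.0396]
orientation: [-180.0, 0.0, 89.4]
force: [-0.4, -0.1, -3.7]
opening: 0.0539
gripper_force: 30.0
```

play_rows([
  [0.0001, 0.006, 0, 0, 0, 0],
  [0, 0.006, 0, 0, 0, 0],
  [0.0001, 0.006, 0, 0, 0, 0],
  [0, 0.005, 0, 0, 0, 0],
  [0, 0, 0, 0, 0, 0],
])

```text
clock: 14.0
tool_pos: [0.5961, 0.0687, 0.0396]
orientation: [180.0, -0.0, 89.4]
force: [-0.5, -0.1, -3.5]
opening: 0.054
gripper_force: 30.0
```

play_rows([
  [0, 0, 0, 0, 0, 0],
  [0, 0, 0, 0, 0, 0],
  [0, 0, 0, 0, 0, 0],
  [0, -0.012, 0, 0, 0, 0],
  [0, -0.02, 0, 0, 0, 0],
  [-0.0006, -0.02, 0, 0, 0, 0],
  [0, -0.0115, 0, 0, 0, 0],
  [0, 0, 0, 0, 0, 0],
  [0, 0, 0, 0, 0, 0],
], gripper=1)

```text
clock: 14.9
tool_pos: [0.5956, 0.0168, 0.0396]
orientation: [180.0, -0.0, 89.3]
force: [0.2, 0.5, -0.2]
opening: 0.0877
gripper_force: 0.0
```

play_rows([
  [0, 0, 0, 0, 0, 0],
  [0, 0, 0, 0, 0, 0],
  [0, 0, 0, 0, 0, 0],
  [0, 0, 0, 0, 0, 0],
  [0, 0, 0, 0, 0, 0],
  [0, 0, 0, 0, 0, 0],
  [0, 0, 0, 0, 0, 0],
], gripper=-1)

```text
clock: 15.6
tool_pos: [0.5955, 0.0175, 0.0396]
orientation: [180.0, -0.0, 89.4]
force: [-0.7, 0.6, -0.9]
opening: 0.0537
gripper_force: 30.0
```

play_rows([
  [0.0001, 0.006, 0, 0, 0, 0],
  [0, 0.006, 0, 0, 0, 0],
  [0.0001, 0.006, 0, 0, 0, 0],
  [0, 0.006, 0, 0, 0, 0],
  [0.0001, 0.006, 0, 0, 0, 0],
  [0, 0.006, 0, 0, 0, 0],
  [0, 0.006, 0, 0, 0, 0],
])

```text
clock: 16.3
tool_pos: [0.5957, 0.0514, 0.0396]
orientation: [-180.0, 0.0, 89.4]
force: [-0.1, -1.5, 0.6]
opening: 0.0539
gripper_force: 30.0
```

play_rows([
  [0, 0.002, 0, 0, 0, 0],
  [0, 0.002, 0, 0, 0, 0],
  [0, 0.002, 0, 0, 0, 0],
  [0, 0.002, 0, 0, 0, 0],
])

```text
clock: 16.7
tool_pos: [0.5957, 0.0573, 0.0395]
orientation: [-180.0, 0.0, 89.4]
force: [0.9, -2.0, 0.7]
opening: 0.0537
gripper_force: 30.0
```

play_rows([
  [0, 0.001, 0, 0, 0, 0],
  [0, 0.001, 0, 0, 0, 0],
  [0, 0.001, 0, 0, 0, 0],
])

```text
clock: 17.0
tool_pos: [0.5956, 0.0588, 0.0395]
orientation: [-180.0, 0.1, 89.4]
force: [2.2, -11.7, -0.1]
opening: 0.0538
gripper_force: 30.0
```

play_rows([
  [0, 0.001, 0, 0, 0, 0],
  [0, 0, 0, 0, 0, 0],
])

```text
clock: 17.2
tool_pos: [0.5956, 0.0588, 0.0396]
orientation: [-180.0, 0.1, 89.4]
force: [2.2, -11.9, 0.7]
opening: 0.0539
gripper_force: 30.0
```

It has firm contact at about the expected depth. I'll release, lift away and check.

play_rows([
  [0, 0, 0, 0, 0, 0],
  [0, 0, 0, 0, 0, 0],
  [0, 0, 0, 0, 0, 0],
  [0, 0, 0.01, 0, 0, 0],
  [0, 0, 0.03, 0, 0, 0],
  [0, 0, 0.05, 0, 0, 0],
  [0, 0, 0.05, 0, 0, 0],
  [0, 0, 0.05, 0, 0, 0],
  [0, 0, 0.05, 0, 0, 0],
  [0, 0, 0.02, 0, 0, 0],
], gripper=1)

```text
clock: 18.2
tool_pos: [0.5972, 0.061, 0.2531]
orientation: [179.6, -0.1, 89.4]
force: [0.0, 0.5, 0.7]
opening: 0.0877
gripper_force: 0.0
```

play_rows([
  [-0.03, 0.045, 0, 0, 0, 0],
  [-0.03, 0.045, 0, 0, 0, 0],
  [-0.03, 0.045, 0, 0, 0, 0],
  [-0.03, 0.045, 0, 0, 0, 0],
  [-0.03, 0.045, 0, 0, 0, 0],
  [-0.03, 0.045, 0, 0, 0, -0.03],
  [-0.03, 0.045, 0, 0, 0, -0.03],
  [-0.03, 0.045, 0, 0, 0, -0.03],
  [-0.03, 0.045, 0, 0, 0, -0.03],
  [-0.03, 0.045, 0, 0, 0, -0.03],
])

```text
clock: 19.2
tool_pos: [0.3542, 0.422, 0.2485]
orientation: [-180.0, -0.1, 62.2]
force: [0.8, -0.6, 0.0]
opening: 0.088
gripper_force: 0.0
```

play_rows([
  [-0.03, 0.045, 0, 0, 0, 0],
  [-0.03, 0.045, 0, 0, 0, 0],
  [-0.03, 0.045, 0, 0, 0, 0],
  [-0.03, 0.045, 0, 0, 0, 0],
  [0, 0, 0, 0, 0, 0],
  [0, 0, 0, 0, 0, 0],
])

```text
clock: 19.8
tool_pos: [0.2587, 0.5651, 0.2475]
orientation: [180.0, 0.0, 62.5]
force: [-0.2, 0.1, -0.4]
opening: 0.0872
gripper_force: 0.0
```

```bash
python3 - <<'E'
from h import *
im,P=cloud("top"); c=im[160:240,185:305]
im2,P2=cloud("scene")
a=cv2.resize(c,(720,480)); b=cv2.resize(im2[170:240,200:330],None,fx=4,fy=4)
cv2.imwrite("pics/t4.png",cv2.resize(np.vstack([cv2.resize(a,(520,346)),b[:250]]),None,fx=1,fy=1))
b,g,r=[im[...,i].astype(float) for i in range(3)]
show("sleeve mouth",edge(g,0,range(190,206),225,236),.064)
show("tray far",edge(g,1,range(233,244),186,195),.052)
show("tray near",edge(r,1,range(233,244),201,209),.052)
show("tray end",edge(g,0,range(193,204),244,255),.052)
E
```

```text
sleeve mouth y =88.2 at x 595 slope deg -0.60 14
tray far x =623.5 at y 64 slope deg 0.13 7
tray near x =570.9 at y 61 slope deg -3.05 11
tray end y =31.6 at x 591 slope deg -0.60 10
```

View pics/t4.png

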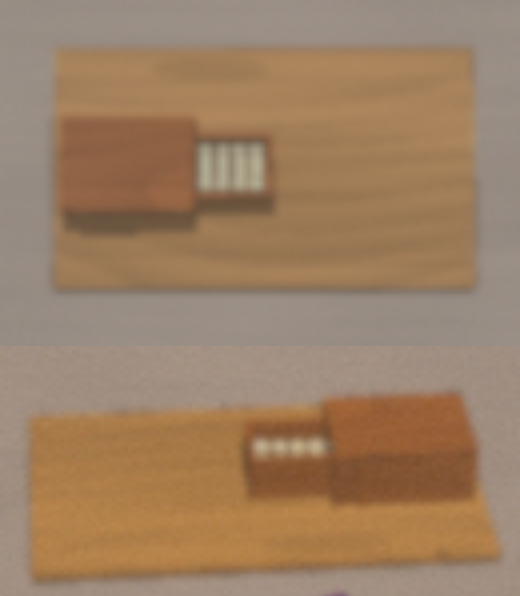

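The tray is in the other way about, with the rests showing. In the top crop the mouth is at column 197 and the tray's end at about 272, so roughly 65 mm sticks out. I'll check that more tightly and compare the bystanders with their starting places.

```bash
python3 - <<'E'
from h import *
im,_=snapshot("top");old=cv2.imread("pics/top0.png")
b,g,r=[im[...,i].astype(float) for i in range(3)]
show("outer end",edge(b,0,range(193,205),246,255),.052)
print(r[198,228:256].astype(int),b[198,228:256].astype(int))
d=cv2.absdiff(im,old).max(2)
for n,(u,v) in dict(t=(131,246),s=(360,187),j=(397,226)).items(): print(n,d[v-20:v+20,u-25:u+25].mean(),d[v-20:v+20,u-25:u+25].max())
E
```

```text
outer end y =21.8 at x 591 slope deg 4.17 12
[142 132 134 160 177 164 148 164 177 160 147 166 179 168 161 176 180 163
 140 134 143 153 156 157 157 157 157 158] [ 67  68  91 128 147 133 113 130 145 129 111 131 145 133 124 142 147 124
  85  68  74  82  84  85  85  85  85  85]
t 0.954 3
s 0.994 3
j 0.9875 3
```

The bystanders are unmoved. The image puts the end at about y = 21–25 mm, against 26 mm expected when home. That leaves a few mm of doubt, so I'll press the end wall once with closed fingers to be sure.

play_rows([
  [0.028, -0.0496, 0, 0, 0, 0],
  [0.028, -0.0496, 0, 0, 0, 0],
  [0.028, -0.0496, 0, 0, 0, 0],
  [0.028, -0.0496, 0, 0, 0, 0],
  [0.028, -0.0496, 0, 0, 0, 0.03],
  [0.028, -0.0496, 0, 0, 0, 0.03],
  [0.028, -0.0496, 0, 0, 0, 0.03],
  [0.028, -0.0496, 0, 0, 0, 0.03],
  [0.028, -0.0496, 0, 0, 0, 0.03],
  [0.028, -0.0496, 0, 0, 0, 0],
], gripper=-1)

```text
clock: 20.95
tool_pos: [0.4843, 0.1649, 0.2484]
orientation: [179.9, -0.1, 89.5]
force: [0.5, 0.6, -0.1]
opening: 0.013
gripper_force: 0.0
```

play_rows([
  [0.028, -0.0496, 0, 0, 0, 0],
  [0.028, -0.0496, 0, 0, 0, 0],
  [0.028, -0.0496, 0, 0, 0, 0],
  [0.028, -0.0496, 0, 0, 0, 0],
  [0.028, -0.0496, 0, 0, 0, 0],
  [0, 0, 0, 0, 0, 0],
  [0, 0, 0, 0, 0, 0],
])

```text
clock: 21.65
tool_pos: [0.5954, -0.0329, 0.2475]
orientation: [-180.0, -0.0, 89.2]
force: [0.0, 0.1, -0.4]
opening: 0.0003
gripper_force: 0.0
```

play_rows([
  [0, 0, -0.04, 0, 0, 0],
  [0, 0, -0.04, 0, 0, 0],
  [0, 0, -0.04, 0, 0, 0],
  [0, 0, -0.04, 0, 0, 0],
  [0, 0, -0.04, 0, 0, 0],
  [0, 0, -0.03, 0, 0, 0],
  [0, 0, -0.02, 0, 0, 0],
  [0, 0, -0.005, 0, 0, 0],
  [0, 0, 0, 0, 0, 0],
  [0, 0, 0, 0, 0, 0],
])

```text
clock: 22.65
tool_pos: [0.5964, -0.0302, 0.0449]
orientation: [179.9, -0.0, 89.4]
force: [0.4, -0.3, 0.8]
opening: 0.001
gripper_force: 0.0
```

play_rows([
  [0, 0.01, 0, 0, 0, 0],
  [0, 0.01, 0, 0, 0, 0],
  [0, 0.01, 0, 0, 0, 0],
  [0, 0.006, 0, 0, 0, 0],
  [0, 0.005, 0, 0, 0, 0],
  [0, 0.003, 0, 0, 0, 0],
  [0, 0.003, 0, 0, 0, 0],
])

```text
clock: 23.35
tool_pos: [0.5957, 0.0071, 0.0435]
orientation: [-180.0, 0.0, 89.4]
force: [-0.5, 0.3, 0.5]
opening: 0.0002
gripper_force: 0.0
```

play_rows([
  [0, 0.002, 0, 0, 0, 0],
  [0, 0.002, 0, 0, 0, 0],
  [0, 0.002, 0, 0, 0, 0],
])

```text
clock: 23.65
tool_pos: [0.5957, 0.0117, 0.0435]
orientation: [-180.0, 0.0, 89.4]
force: [0.7, -0.0, -0.6]
opening: 0.0004
gripper_force: 0.0
```

play_rows([
  [0, 0.0015, 0, 0, 0, 0],
  [0, 0.0015, 0, 0, 0, 0],
  [0, 0, 0, 0, 0, 0],
])

```text
clock: 23.95
tool_pos: [0.5957, 0.0142, 0.0436]
orientation: [-180.0, 0.0, 89.4]
force: [0.5, 0.1, 0.1]
opening: -0.0
gripper_force: 0.0
```

play_rows([
  [0, 0.0012, 0, 0, 0, 0],
  [0, 0.0012, 0, 0, 0, 0],
  [0, 0, 0, 0, 0, 0],
])

```text
clock: 24.25
tool_pos: [0.5954, 0.0144, 0.0436]
orientation: [-179.9, 0.1, 89.4]
force: [1.6, -8.7, 1.2]
opening: 0.0005
gripper_force: 4.7
```

Contact at 14.4 mm plus half a pad puts the end at about y = 24 mm. The force rises at once with no travel, so the tray is against the stop. I'll back off and clear.

play_rows([
  [0, -0.01, 0, 0, 0, 0],
  [0, -0.03, 0, 0, 0, 0],
  [0, -0.02, 0.02, 0, 0, 0],
  [0, 0, 0.04, 0, 0, 0],
  [0, 0, 0.05, 0, 0, 0],
  [0, 0, 0.05, 0, 0, 0],
  [0, 0, 0.05, 0, 0, 0],
  [0, 0, 0, 0, 0, 0],
  [0, 0, 0, 0, 0, 0],
])

```text
clock: 25.15
tool_pos: [0.5961, -0.0319, 0.2128]
orientation: [179.8, -0.1, 89.4]
force: [0.1, -0.3, -1.3]
opening: 0.0003
gripper_force: 0.0
```

```bash
python3 - <<'E'
from h import *
a=cv2.imread("pics/t4.png")
im,_=snapshot("scene"); b=cv2.resize(im[170:240,200:330],None,fx=4,fy=4)[:250]
d=cv2.absdiff(a[346:][100:,230:480],b[100:,230:480]); print("tray region change vs before press:",d.mean(),d.max())
print(get_obs()['tool_pos'],get_obs()['force'])
print(close_job())
E
```

```text
tray region change vs before press: 3.0347822222222223 13
[ 0.59543    -0.03197606  0.21140761] [-0.12292765 -0.02618603 -0.3286837 ]
the job is handed in; nothing more can be done
None
```

The tray was drawn right out, turned round and slid back in until it met the stop, rests half outward; the arm is clear, the bystanders were not disturbed, and the job was handed in at about 25 s.

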